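# Press two brass candle bushings home in an Advent board

## Task

Two of the three brass candle bushings in the wooden Advent board (the tall outer ones) have only been started in their bores. Using the beech drift, press each of them straight down until you feel it come up hard against the shoulder in its bore, and stop there before the wood splits; keep the gripper itself off the soft brass. Then stand the drift upright on the bench again and let go of it, leaving the glue, wire spools and scissors where they are.

Things in the scene. Friction and masses are not known exactly. Their poses are not given: they have to be found in the camera images.
- board: Red-brown wooden board 290 mm long (its y axis), 90 mm wide (x axis), 50 mm thick, lying fixed on the bench; origin at the centre of its underside, z up. Three upright bores on its centre line: at y = -95 mm (bushing a), y = 0 (a bushing that is already home, standing 34 mm out of the wood: leave it) and y = +95 mm (bushing b).
- bore_a (a point): Centre of the mouth of bore a, level with the board's top face, z up. The bore is 28 mm wide and tight: a bushing slides down it at about 9 to 15 N (it varies) and stays where it is left. A shoulder out of sight, 14 to 32 mm below the face and different each time, stops it: there the force rises steeply. 20 to 25 N on the drift is plainly on the shoulder; over 40 N splits the wood.
- bore_b (a point): The same for bore b; its shoulder lies at its own depth, in the same range.
- cup_a_rim (a point): Centre of the top of the rim of brass candle bushing a, z up along its axis: a straight sleeve 28 mm outside and 58 mm long, with a bead 33 mm outside round the top, a candle socket in its top 23 mm wide and 22 mm deep, and a flat foot. It starts upright in bore a, 10 mm deep, its rim 48 mm above the board's top.
- cup_b_rim (a point): The same for brass candle bushing b, in bore b.
- drift_center (a point): Half-way up the beech setting drift (turned wooden pusher), on its axis, z up. 78 mm tall, about 0.12 kg, standing on its flat foot: foot 44 mm across up to 24 mm high, a waist 26 mm across from 25 to 60 mm up (the place to grip), a knob 33 mm across on top. Its foot bears flat on a bushing's rim. This point is 39 mm above the foot's face.
- glue_center (a point): Half-way up a white glue bottle with a blue cap, 50 mm in diameter and 140 mm tall, standing on the bench. The drift and the glue bottle stand on opposite sides of the board, either way round. A bystander.
- spool_0: Small white spool of silver florist's wire, 38 mm in diameter, 46 mm tall, standing on the bench; origin at the centre of its underside. A bystander.
- spool_1: A second such spool. A bystander.
- scissors: Black-handled scissors lying flat, 200 mm long, 10 mm thick; origin under the pivot. A bystander.
Mind the look-alikes: they are no part of the job. Leave any blue, purple or turquoise look-alike of the part that bears drift_center alone.

How it is judged:
By the outcome, as a careful person would: the job done as asked, in the order asked, and still so for the second after the job is handed in, with the robot touching nothing.
It also fails if it takes over 51 s, if anything falls off the work surface, if the arm or the gripper's body presses on something with over 40 N, if the wrist force passes 120 N, or if a joint passes its speed limit or range.

## Robot

A 6-joint arm with a two-finger parallel gripper is mounted at the origin on the work surface. World frame = base frame: x ahead of the robot, y to its left, z up, the work surface at z = 0. Lengths are in mm, angles in degrees, forces in N, time in s.
With the tool pointing down it reaches from about 400 to 925 mm from the base axis. Payload 3.4 kg.
Tool frame: the origin (TCP) lies on the centre line of the jaws, within the pads' length; the fingertips stand 19 mm ahead of it and the grasp point (between the pads) is the TCP; z points along the fingers, y is the line along which they close (so a half turn about z gives the same grasp; the last joint's range is limited). The gripper opens to 85 mm and grips with 20 to 120 N. Pads are 22 mm wide; open, the fingers measure 114 mm over their backs; the gripper's body (76 mm by 85 mm) begins 54 mm behind the grasp point. The pads swing forward as they close: fully open they stand 13 mm farther back than shut.
Start: joints at [61.908, 17.578, 86.31, -0, 76.112, -4.211], TCP at [232.804, 525.769, 250.305] pointing down, gripper open.
Joint ranges: [-179.03, 179.03], [-60, 130.46], [8.19, 133.38], [-81.62, 261.62], [5.75, 156.47], [-153.77, 153.77]. Speed limits (degrees/s): [147.25, 147.25, 180, 180, 180, 180].

## Interface

Orientations are given as a 3x3 rotation matrix whose columns are the frame's x, y, z axes.
In Python, from cell import telemetry, viewer, sign_off, finder gives the robot as it stands.
- The arm moves only by the shell command python3 -m crank 'ROWS' [FORCE]. ROWS is JSON, a list of rows, each an object with "jaw": the closure in counts, from 0 (fully open) to 255 (shut); "delta_pos": the shift along the tool's x, y, z scaled (see below), a list of three; "twist": the turn, a rotation vector about the tool's x, y, z scaled (see below), a list of three. A call has 1 to 12 rows; each row shifts and turns the commanded pose from where the row before left it, along the tool's axes as they then stand; what a row does not reach is not made up. The controller multiplies each number of a shift by 100 mm and each number of a turn by 30 degrees. A row lasts 1/10 s, in which the tool goes at most 50 mm and 8.59 degrees, less where a joint would pass 70% of its speed; a pose out of reach is approached as far as the arm can. A call with a number of a shift or a turn outside -1 to 1 is refused whole. A call with a gripper value outside its range is refused whole. The fingers move at their own pace and stop on an object; FORCE is the grip in N (left out, the last holds). Time passes only in rows, so rows that do not move let the fingers close. It gives the time, the measured TCP pose, the force, the opening and the grip force at its end, in the units of the state.
- telemetry.observe(): the state, without advancing time (a new reading comes with each control period).
- viewer.capture(name): name is "side" or "top"; returns the picture (420x560x3 uint8, red, green, blue); there is no depth.
- viewer.camera_info(name): a dict with "vfov" (degrees; the focal length in pixels is half the picture's height over the tangent of half this angle, whatever the lens; pixels are square), "cx", "cy" (the principal point, pixels), "pose" (4x4, takes a point from camera to world coordinates). Camera axes: x right, y down, z forward; pixel columns grow to the right and rows downward; lengths in mm; the calibration is good to about 2 mm. A picture is of the moment at which its call begins. camera_info takes no time and is no camera call.
- sign_off(): hands the job in; it is judged then, once.
Trained networks look in the newest picture that a camera, given by its name, has taken for a name from the list of things; names that differ only in an ending like _2 or _b are one class to them, and where a whole thing is asked for, a point or a joint stands for the part that bears it (a point fixed in the world has none). Each returns a list of dicts, best first, with "conf" (0 to 1); they miss things now and then, are a little off and sometimes report something else, mostly with a low value. They report only what shows in the picture. A call takes as long as a camera call. They do not tell look-alikes from the thing itself.
- finder.cut_out(camera, thing): "region" (420x560 bool, what is visible of it) and "box" ([left, top, width, height] in pixels, round what is visible of it).
The state is a dict: "t": time; "q": joint angles; "dq": joint speeds; "joint_torque": joint torques, N m; "tool_pos": TCP position; "orientation": TCP orientation; "contact_force": force on the tool from outside, world axes, zero at the start; "torque": the same for the moment, N m; "grip_width": opening from 0.0 (shut) to 1.0 (fully open); "grasp_force": force on a finger pad.
Only numpy, scipy, OpenCV 4.12 (cv2) and the standard library are available. Lean on these libraries where they do the work, as an engineer would, in place of code of your own. Each camera call takes 0.05 s, during which the arm holds its last target. There are 200 camera calls.

## Working session

There is one attempt and no reset: what is moved stays moved. The work goes in short steps, Python scripts to look and compute and a shell command to move; the robot and the scene stay as the last step left them, time stands still between calls to the robot, and variables do not carry over. Pictures are saved under pics/ and viewed, at most 10 in all, crops included, and the job is handed in when it is done.

```bash
mkdir -p pics; ls
python3 - <<'E'
from cell import telemetry, viewer
import cv2
for n in("top","side"):
    im=viewer.capture(n); cv2.imwrite(f"pics/{n}0.png",im[:,:,::-1]); i=viewer.camera_info(n); print(n,i["vfov"],i["cx"],i["cy"],i["pose"])
s=telemetry.observe();print(s["t"],s["orientation"],s["contact_force"])
E
```

```text
pics
top 57.302421476898374 275.0357501330979 217.94670125240216 [[-6.14459197e-03 -9.86525147e-01  1.63494275e-01  4.13230199e+02]
 [-9.99701660e-01  2.19511455e-03 -2.43263753e-02  4.47997842e+01]
 [ 2.36396923e-02 -1.63594974e-01 -9.86244315e-01  1.09115394e+03]
 [ 0.00000000e+00  0.00000000e+00  0.00000000e+00  1.00000000e+00]]
side 50.5372032806528 285.8564116587638 198.61746990838085 [[ 6.82068326e-01 -4.30008067e-01  5.91503053e-01  1.27432322e+01]
 [-7.31161892e-01 -3.85948932e-01  5.62535074e-01 -5.26924232e+02]
 [-1.36046488e-02 -8.16171847e-01 -5.77649053e-01  6.68232187e+02]
 [ 0.00000000e+00  0.00000000e+00  0.00000000e+00  1.00000000e+00]]
0.1 [[-9.14389905e-01  4.04833734e-01 -8.65715186e-04]
 [ 4.04834645e-01  9.14388356e-01 -1.68675176e-03]
 [ 1.08745873e-04 -1.89282028e-03 -9.99998203e-01]] [-0.20262874 -0.35005916 -0.19965732]
```

View pics/top0.png

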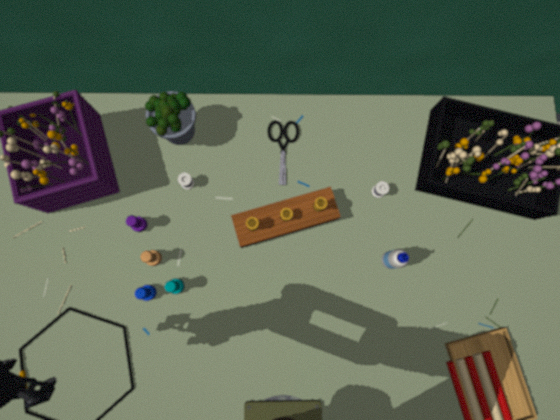

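View pics/side0.png

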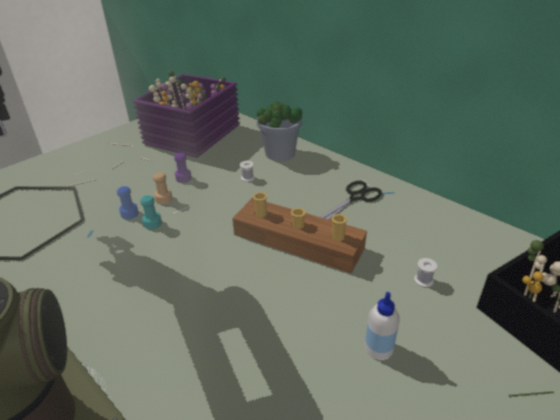

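Candidates for the drift in the top picture: tan (150,257), blue (146,293), turquoise (174,286), purple (136,223). The beech one is tan, at (150,257) in top and (162,190) in side. The board's bushings are at (252,223), (287,213) and (321,203). The glue is at (397,258), the spools at (185,180) and (381,188), and the scissors at (284,150).

```bash
cat > h.py <<'E'
import numpy as np, cv2
from scipy.optimize import least_squares
from cell import viewer, finder, telemetry
def proj(n,P):
    i=viewer.camera_info(n); T=np.array(i["pose"]); f=210/np.tan(np.radians(i["vfov"]/2))
    c=(np.asarray(P)-T[:3,3])@T[:3,:3]
    return c[:,:2]/c[:,2:]*f+[i["cx"],i["cy"]]
def silh(n,x,y,secs):  # secs: list of (r,z0,z1)
    m=np.zeros((420*4,560*4),np.uint8); a=np.linspace(0,2*np.pi,40)
    for r,z0,z1 in secs:
        P=[[x+r*np.cos(t),y+r*np.sin(t),z] for z in(z0,z1) for t in a]
        cv2.fillConvexPoly(m,cv2.convexHull((proj(n,P)*4+1.5).astype(np.int32)),1)
    v,u=np.nonzero(m); return np.array([u.mean(),v.mean()])/4-.375
def cen(r): v,u=np.nonzero(r); return np.array([u.mean(),v.mean()])
DR=[(22,0,24),(13,24,60),(16.5,60,78)]
CUP=[(14,50,92),(16.5,93,98)]
def fit(obs,secs,x0):  # obs {cam:centroid}
    f=lambda p:np.concatenate([silh(n,*p,secs)-c for n,c in obs.items()])
    r=least_squares(f,x0,diff_step=0.01); return r.x,r.fun
def near(n,thing,px,tol=14):
    for d in finder.cut_out(n,thing):
        c=cen(d["region"])
        if np.linalg.norm(c-px)<tol: return c,d
    print("miss",n,thing); return None,None
E
python3 - <<'E'
from h import *
im={n:viewer.capture(n) for n in("top","side")}
D={};C={}
for n in im:
    D[n]=[(d["conf"],cen(d["region"]).round(1),d["region"].sum(),d["box"],d["region"]) for d in finder.cut_out(n,"drift_center")]
    C[n]=[(d["conf"],cen(d["region"]).round(1),d["region"].sum(),d["box"],d["region"]) for d in finder.cut_out(n,"cup_a_rim")]
    B=[(d["conf"],cen(d["region"]).round(1),d["box"],cv2.minAreaRect(cv2.findNonZero(d["region"].astype(np.uint8)))) for d in finder.cut_out(n,"board")]
    for d in D[n]+C[n]: print(n,d[:4])
    print(n,"board",B[:1])
pick=lambda L,px:min((d for d in L),key=lambda d:np.linalg.norm(d[1]-px))[1]
print("drift",fit({"top":pick(D["top"],(150,257)),"side":pick(D["side"],(162,190))},DR,[450,380]))
for t,s in (((252,223),(260,205)),((321,203),(339,228))):
    print("cup",fit({"top":pick(C["top"],t),"side":pick(C["side"],s)},CUP,[500,100]))
a=cv2.resize(im["top"][200:310,110:210],(400,440),interpolation=2);b=cv2.resize(im["side"][150:260,110:210],(400,440),interpolation=2)
cv2.imwrite("pics/crop.png",np.hstack([a,b])[:,:,::-1])
E
```

```text
top (0.85, array([151.8, 256.7]), np.int64(310), [142.7, 251.5, 21.2, 18.6])
top (0.78, array([137. , 222.5]), np.int64(284), [127.9, 214.8, 21.3, 16.9])
top (0.52, array([145.6, 291.9]), np.int64(295), [132.3, 285.6, 25.0, 13.1])
top (0.5, array([174.7, 285.5]), np.int64(259), [162.6, 280.3, 22.0, 15.8])
top (0.29, array([320.5, 203.7]), np.int64(138), [311.9, 194.8, 15.4, 14.6])
top (0.63, array([320.3, 203.4]), np.int64(143), [312.8, 200.6, 15.4, 11.4])
top board [(0.73, array([285.6, 216.3]), [233.1, 184.6, 105.4, 64.6], ((285.7420349121094, 215.8413543701172), (34.122989654541016, 104.2251968383789), 73.95099639892578))]
side (0.91, array([161.3, 188.9]), np.int64(433), [153.2, 172.6, 18.3, 35.3])
side (0.74, array([126.2, 203.5]), np.int64(460), [117.4, 185.2, 21.6, 34.1])
side (0.64, array([149.8, 213.3]), np.int64(453), [140.5, 197.4, 20.9, 32.3])
side (0.59, array([181.4, 168.7]), np.int64(336), [174.8, 157.0, 14.4, 25.4])
side (0.83, array([338. , 226.8]), np.int64(338), [331.9, 215.4, 14.8, 30.3])
side board [(0.83, array([299.7, 234.7]), [234.3, 197.7, 133.3, 75.4], ((297.82122802734375, 231.50958251953125), (134.17384338378906, 46.68704605102539), 17.969139099121094))]
drift (array([481.02537458, 355.97916597]), array([-0.14614782,  0.432788  ,  0.42441596, -0.17646009]))
cup (array([ 618.3011307 , -102.23623459]), array([ 0.07985633,  0.35035411,  0.15804022, -0.43270503]))
cup (array([ 618.3011307 , -102.23623459]), array([ 0.07985633,  0.35035411,  0.15804022, -0.43270503]))
```

View pics/crop.png

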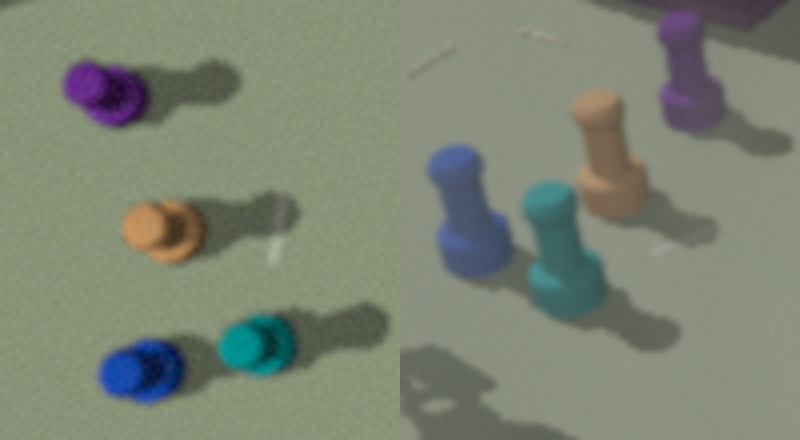

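The crop shows the tan beech drift clearly at top (150,257) and side (162,190), and the blue, turquoise and purple ones are look-alikes. Next I'll find the brass bushings by colour.

Run:
```python
from h import *
im={n:cv2.imread(f"pics/{n}0.png") for n in("top","side")}
P={"top":[(252,223),(287,213),(321,203)],"side":[(260,205),(297,218),(339,228)]}
obs={n:[] for n in P}
for n in P:
    h=cv2.cvtColor(im[n],cv2.COLOR_BGR2HSV)
    for k,p in enumerate(P[n]):
        print(n,p,h[p[1]-8:p[1]+9:4,p[0],:].tolist(), h[p[1],p[0]-8:p[0]+9:4,:].tolist())
    m=((h[...,0]>=15)&(h[...,0]<=28)&(h[...,1]>95)).astype(np.uint8)
    _,lab,st,ce=cv2.connectedComponentsWithStats(m)
    for p in P[n]:
        j=min((j for j in range(1,len(st)) if st[j,4]>40),key=lambda j:np.hypot(*(ce[j]-p)))
        print(n,p,st[j],ce[j]); mm=cv2.morphologyEx((lab==j).astype(np.uint8),cv2.MORPH_CLOSE,np.ones((9,9))); c=cv2.findContours(mm,0,1)[0]; cv2.drawContours(mm,c,-1,1,-1); obs[n].append(cen(mm))
X=[]
for k in range(3):
    s=CUP if k!=1 else [(14,50,78),(16.5,79,84)]
    x,r=fit({n:obs[n][k] for n in P},s,[600,0]); X.append(x); print(k,x.round(1),r.round(2))
X=np.array(X); print(np.linalg.norm(np.diff(X,axis=0),axis=1), X.mean(0), np.degrees(np.arctan2(*(X[0]-X[2])[::-1])))
for s in (0.1,): print(np.vstack([silh("top",*X[0],CUP),silh("side",*X[0],CUP)]))
```

```text
top (252, 223) [[14, 172, 132], [21, 180, 122], [22, 186, 115], [21, 186, 160], [15, 177, 111]] [[16, 174, 133], [20, 184, 125], [22, 186, 115], [21, 195, 154], [14, 186, 81]]
top (287, 213) [[13, 184, 126], [21, 181, 152], [21, 186, 115], [21, 183, 148], [14, 178, 113]] [[16, 180, 136], [20, 172, 129], [21, 186, 115], [21, 185, 174], [14, 169, 86]]
top (321, 203) [[13, 185, 134], [21, 182, 123], [20, 193, 115], [21, 193, 157], [13, 175, 109]] [[14, 173, 128], [21, 189, 139], [20, 193, 115], [20, 179, 155], [14, 197, 84]]
top (252, 223) [244 212  17  22 198] [251.86363636 223.15151515]
top (287, 213) [277 206  21  16 200] [286.5  213.63]
top (321, 203) [311 195  19  18 212] [319.87735849 203.45754717]
side (260, 205) [[20, 121, 122], [20, 117, 126], [20, 119, 122], [19, 117, 124], [20, 122, 123]] [[13, 123, 133], [20, 117, 126], [20, 119, 122], [19, 119, 114], [13, 121, 126]]
side (297, 218) [[20, 124, 123], [20, 125, 131], [19, 124, 121], [20, 123, 120], [20, 126, 121]] [[13, 124, 132], [19, 124, 128], [19, 124, 121], [20, 119, 120], [14, 123, 126]]
side (339, 228) [[20, 122, 123], [20, 125, 122], [20, 128, 120], [20, 126, 121], [20, 126, 121]] [[15, 128, 139], [20, 129, 123], [20, 128, 120], [20, 126, 113], [13, 128, 134]]
side (260, 205) [252 193  17  25 317] [259.91167192 205.        ]
side (297, 218) [290 208  16  22 283] [297.49116608 218.05300353]
side (339, 228) [330 214  17  28 372] [338.11290323 227.6155914 ]
0 [546.1   0. ] [30.72  7.   19.4  17.1 ]
1 [595.3   0. ] [-4.8  -1.07 -2.77 -3.68]
2 [642.3   0. ] [-37.5   -8.48 -29.46 -24.94]
[49.20959473 47.03063965] [594.57702637   0.        ] 180.0
[[282.63181412 230.27245308]
 [279.44413547 222.0039112 ]]h.py:13: RuntimeWarning: Mean of empty slice.
  v,u=np.nonzero(m); return np.array([u.mean(),v.mean()])/4-.375
  ret = ret.dtype.type(ret / rcount)
```

Run:
```python
from h import *
im={n:cv2.imread(f"pics/{n}0.png") for n in("top","side")}
P={"top":[(252,223),(287,213),(321,203)],"side":[(260,205),(297,218),(338,227)]}
X=[];S=[]
G=[(580,80),(600,-10),(620,-102)]
obs={n:[] for n in P}
for n in P:
    h=cv2.cvtColor(im[n],cv2.COLOR_BGR2HSV)
    m=((h[...,0]>=17)&(h[...,0]<=28)&(h[...,1]>95)).astype(np.uint8)
    for u,v in P[n]:
        w=np.zeros_like(m); w[v-17:v+18,u-14:u+15]=1
        obs[n].append(cen(m*w))
for k in range(3):
    s=CUP if k!=1 else [(14,50,78),(16.5,79,84)]
    f=lambda p:np.concatenate([silh(n,p[0]+500,p[1]+500,s)-obs[n][k] for n in P])
    r=least_squares(f,np.array(G[k])-500,diff_step=.02); X.append(r.x+500); print(k,X[-1].round(1),r.fun.round(2))
X=np.array(X); d=X[0]-X[2]; print(np.linalg.norm(np.diff(X,axis=0),axis=1), X.mean(0), np.degrees(np.arctan2(d[1],d[0])))
u=d/np.linalg.norm(d); print("bores",X.mean(0)+95*u,X.mean(0)-95*u)
```

```text
0 [565.6  79.2] [ 0.39  0.48  0.17 -0.82]
1 [592.3 -11.4] [ 0.14  0.47  0.2  -0.61]
2 [ 618.2 -103. ] [ 0.07  0.47  0.24 -0.45]
[94.5315127  95.12810927] [591.98929946 -11.71854241] 106.10543427637641
bores [565.63575054  79.55297812] [ 618.34284838 -102.99006293]
```

```bash
cat > d.py <<'E'
import sys,numpy as np
from cell import telemetry
s=telemetry.observe();R=np.array(s["orientation"]);p=np.array(s["tool_pos"])
print("t",round(s["t"],2),"p",p.round(1),"F",np.round(s["contact_force"],1),"w",round(s["grip_width"],3),"g",round(s["grasp_force"],1))
if len(sys.argv)>3: print("tool/100:",(R.T@(np.array(list(map(float,sys.argv[1:4])))-p)/100).round(3))
E
python3 d.py 481 356 150
```

```text
t 0.5 p [232.8 525.7 250.3] F [ 0.1 -0.5 -0.1] w 0.999 g 0.0
tool/100: [-2.957 -0.547  1.003]
```

```bash
python3 -m crank '[{"jaw":0,"delta_pos":[-0.3,-0.055,0.1],"twist":[0,0,0]},{"jaw":0,"delta_pos":[-0.3,-0.055,0.1],"twist":[0,0,0]},{"jaw":0,"delta_pos":[-0.3,-0.055,0.1],"twist":[0,0,0]},{"jaw":0,"delta_pos":[-0.3,-0.055,0.1],"twist":[0,0,0]},{"jaw":0,"delta_pos":[-0.3,-0.055,0.1],"twist":[0,0,0]},{"jaw":0,"delta_pos":[-0.3,-0.055,0.1],"twist":[0,0,0]},{"jaw":0,"delta_pos":[-0.3,-0.055,0.1],"twist":[0,0,0]},{"jaw":0,"delta_pos":[-0.3,-0.055,0.1],"twist":[0,0,0]},{"jaw":0,"delta_pos":[-0.3,-0.055,0.1],"twist":[0,0,0]},{"jaw":0,"delta_pos":[-0.26,-0.05,0.1],"twist":[0,0,0]},{"jaw":0,"delta_pos":[0,0,0],"twist":[0,0,0]},{"jaw":0,"delta_pos":[0,0,0],"twist":[0,0,0]}]' 60; python3 d.py 481 356 47
python3 - <<'E'
from cell import viewer
import cv2,numpy as np
a=viewer.capture("top");b=viewer.capture("side")
cv2.imwrite("pics/p1.png",np.hstack([cv2.resize(x,(400,400),interpolation=2) for x in(a[190:330,80:220],b[100:240,90:230])])[:,:,::-1])
E
```

```text
t: 1.7
tool_pos: [481.5, 355.7, 150.0]
orientation: [[-0.914, 0.406, -0.001], [0.406, 0.914, -0.0], [0.001, -0.001, -1.0]]
contact_force: [-0.0, 0.5, -0.5]
grip_width: 0.998
grasp_force: 0.0
t 1.7 p [481.5 355.7 150. ] F [-0.   0.5 -0.5] w 0.998 g 0.0
tool/100: [4.00e-03 1.00e-03 1.03e+00]
```

View pics/p1.png

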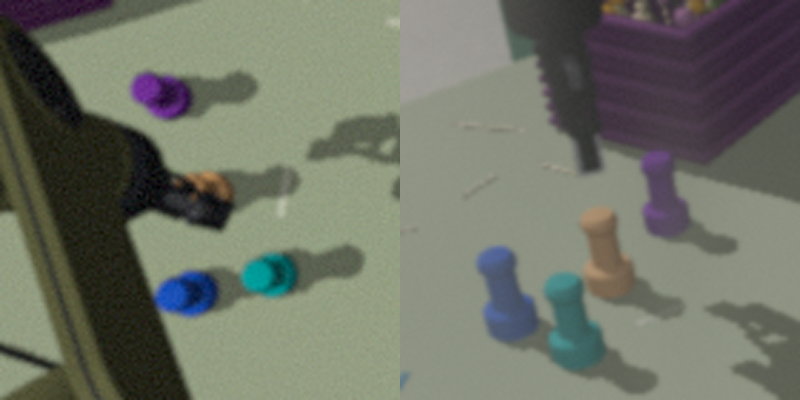

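The gripper hovers over the tan drift, with the fingers either side of its knob in both views (crop top (205,190), side (600,220)). I'll go down and close.

```bash
python3 -m crank '[{"jaw":0,"delta_pos":[0.004,0,0.13],"twist":[0,0,0]},{"jaw":0,"delta_pos":[0,0,0.15],"twist":[0,0,0]},{"jaw":0,"delta_pos":[0,0,0.15],"twist":[0,0,0]},{"jaw":0,"delta_pos":[0,0,0.15],"twist":[0,0,0]},{"jaw":0,"delta_pos":[0,0,0.15],"twist":[0,0,0]},{"jaw":0,"delta_pos":[0,0,0.15],"twist":[0,0,0]},{"jaw":0,"delta_pos":[0,0,0.1],"twist":[0,0,0]},{"jaw":0,"delta_pos":[0,0,0.05],"twist":[0,0,0]},{"jaw":0,"delta_pos":[0,0,0],"twist":[0,0,0]},{"jaw":0,"delta_pos":[0,0,0],"twist":[0,0,0]}]' 60; python3 d.py 481 356 47
```

```text
t: 2.8
tool_pos: [481.2, 356.6, 47.6]
orientation: [[-0.915, 0.405, 0.001], [0.405, 0.915, 0.0], [-0.0, 0.001, -1.0]]
contact_force: [-0.4, 0.1, -0.2]
grip_width: 1.003
grasp_force: 0.0
t 2.8 p [481.2 356.6  47.6] F [-0.4  0.1 -0.2] w 1.003 g 0.0
tool/100: [-0.001 -0.007  0.006]
```

```bash
python3 -m crank '[{"jaw":150,"delta_pos":[0,0,0],"twist":[0,0,0]},{"jaw":150,"delta_pos":[0,0,0],"twist":[0,0,0]},{"jaw":150,"delta_pos":[0,0,0],"twist":[0,0,0]},{"jaw":150,"delta_pos":[0,0,0],"twist":[0,0,0]},{"jaw":190,"delta_pos":[0,0,0],"twist":[0,0,0]},{"jaw":190,"delta_pos":[0,0,0],"twist":[0,0,0]},{"jaw":255,"delta_pos":[0,0,0],"twist":[0,0,0]},{"jaw":255,"delta_pos":[0,0,0],"twist":[0,0,0]},{"jaw":255,"delta_pos":[0,0,0],"twist":[0,0,0]},{"jaw":255,"delta_pos":[0,0,0],"twist":[0,0,0]}]' 80; python3 d.py 481 356 200
```

```text
t: 3.8
tool_pos: [481.5, 356.6, 47.7]
orientation: [[-0.914, 0.405, 0.001], [0.405, 0.914, 0.001], [-0.001, 0.001, -1.0]]
contact_force: [0.4, 1.4, 4.8]
grip_width: 0.318
grasp_force: 122.3
t 3.8 p [481.5 356.6  47.7] F [0.4 1.4 4.8] w 0.318 g 122.3
tool/100: [ 1.000e-03 -6.000e-03 -1.523e+00]
```

```bash
python3 -m crank '[{"jaw":255,"delta_pos":[0,0,-0.05],"twist":[0,0,0]},{"jaw":255,"delta_pos":[0,0,-0.1],"twist":[0,0,0]},{"jaw":255,"delta_pos":[0,0,-0.2],"twist":[0,0,0]},{"jaw":255,"delta_pos":[0,0,-0.3],"twist":[0,0,0]},{"jaw":255,"delta_pos":[0,0,-0.3],"twist":[0,0,0]},{"jaw":255,"delta_pos":[0,0,-0.3],"twist":[0,0,0]},{"jaw":255,"delta_pos":[0,0,-0.15],"twist":[0,0,0]},{"jaw":255,"delta_pos":[0,0,-0.05],"twist":[0,0,0]},{"jaw":255,"delta_pos":[0,0,0],"twist":[0,0,0]},{"jaw":255,"delta_pos":[0,0,0],"twist":[0,0,0]}]'; python3 d.py 565.6 79.5 190;  python3 - <<'E'
from cell import viewer
import cv2,numpy as np
a=viewer.capture("top");b=viewer.capture("side")
cv2.imwrite("pics/p2.png",np.hstack([cv2.resize(x,(400,400),interpolation=2) for x in(a[190:330,80:220],b[100:240,90:230])])[:,:,::-1])
E
```

```text
t: 4.8
tool_pos: [480.1, 355.6, 191.2]
orientation: [[-0.914, 0.405, -0.002], [0.405, 0.914, -0.001], [0.001, -0.002, -1.0]]
contact_force: [-0.2, -0.3, -1.1]
grip_width: 0.318
grasp_force: 123.1
t 4.8 p [480.1 355.6 191.2] F [-0.2 -0.3 -1.1] w 0.318 g 123.1
tool/100: [-1.9   -2.179  0.014]
```

View pics/p2.png

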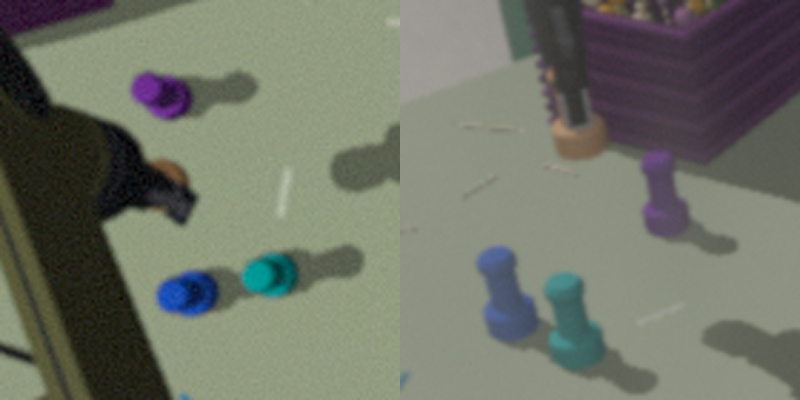

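The drift is held upright (side crop (580,140)). I'll carry it over the first bushing.

```bash
python3 -m crank '[{"jaw":255,"delta_pos":[-0.1,-0.12,0],"twist":[0,0,0]},{"jaw":255,"delta_pos":[-0.2,-0.23,0],"twist":[0,0,0]},{"jaw":255,"delta_pos":[-0.2,-0.23,0],"twist":[0,0,0]},{"jaw":255,"delta_pos":[-0.2,-0.23,0],"twist":[0,0,0]},{"jaw":255,"delta_pos":[-0.2,-0.23,0],"twist":[0,0,0]},{"jaw":255,"delta_pos":[-0.2,-0.23,0],"twist":[0,0,0]},{"jaw":255,"delta_pos":[-0.2,-0.23,0],"twist":[0,0,0]},{"jaw":255,"delta_pos":[-0.2,-0.23,0],"twist":[0,0,0]},{"jaw":255,"delta_pos":[-0.2,-0.23,0],"twist":[0,0,0]},{"jaw":255,"delta_pos":[-0.15,-0.17,0],"twist":[0,0,0]},{"jaw":255,"delta_pos":[-0.05,-0.05,0],"twist":[0,0,0]},{"jaw":255,"delta_pos":[0,0,0],"twist":[0,0,0]}]'; python3 -m crank '[{"jaw":255,"delta_pos":[0,0,0],"twist":[0,0,0]}]' >/dev/null; python3 d.py 565.6 79.5 150;  python3 - <<'E'
from cell import viewer
import cv2,numpy as np
a=viewer.capture("top");b=viewer.capture("side")
cv2.imwrite("pics/p3.png",np.hstack([cv2.resize(x,(400,400),interpolation=2) for x in(a[160:280,190:310],b[120:260,200:340])])[:,:,::-1])
E
```

```text
t: 6.1
tool_pos: [566.4, 78.6, 191.7]
orientation: [[-0.913, 0.407, -0.001], [0.407, 0.913, -0.0], [0.001, -0.001, -1.0]]
contact_force: [-0.1, 0.9, -1.1]
grip_width: 0.319
grasp_force: 123.2
t 6.2 p [566.   80.3 191.9] F [-0.1  0.8 -2.1] w 0.316 g 123.2
tool/100: [-0.001 -0.009  0.419]
```

View pics/p3.png

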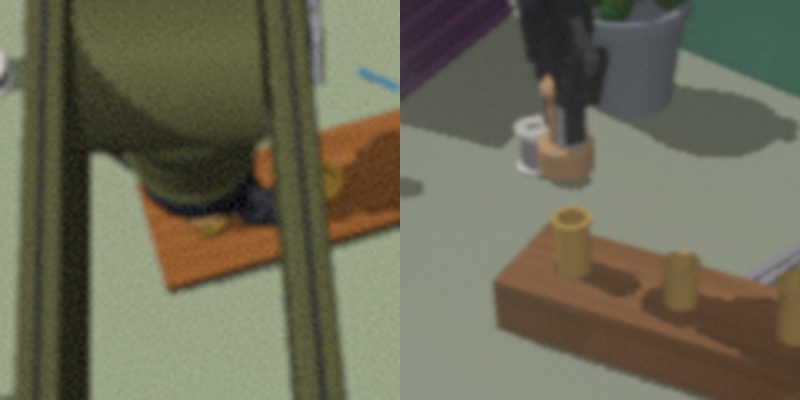

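The drift hangs over the left bushing (side crop foot (566,160), rim (572,215)). I'll check that offset against the projection.

Run:
```python
from h import *
for P in ([566,80.3,144],[566,80.3,168],[565.6,79.5,98]):
    q=proj("side",[P])[0]; print(((q-[200,120])*400/140).round(1))
```

```text
[167.5 166.5]
[165.9 139.7]
[170.7 216.5]
```

```bash
cat > chk.py <<'E'
import sys
from cell import telemetry
s=telemetry.observe(); f=s["contact_force"]
print(round(s["t"],2),[round(v,1) for v in s["tool_pos"]],[round(v,1) for v in f])
sys.exit(f[2]>float(sys.argv[1]))
E
python3 -m crank '[{"jaw":255,"delta_pos":[0,-0.005,0.08],"twist":[0,0,0]},{"jaw":255,"delta_pos":[0,0,0.1],"twist":[0,0,0]},{"jaw":255,"delta_pos":[0,0,0.1],"twist":[0,0,0]},{"jaw":255,"delta_pos":[0,0,0.08],"twist":[0,0,0]},{"jaw":255,"delta_pos":[0,0,0.04],"twist":[0,0,0]},{"jaw":255,"delta_pos":[0,0,0],"twist":[0,0,0]},{"jaw":255,"delta_pos":[0,0,0],"twist":[0,0,0]}]' 120 >/dev/null; python3 chk.py 6 &&
python3 -m crank '[{"jaw":255,"delta_pos":[0,0,0.02],"twist":[0,0,0]},{"jaw":255,"delta_pos":[0,0,0],"twist":[0,0,0]}]' >/dev/null && python3 chk.py 6 &&
python3 -m crank '[{"jaw":255,"delta_pos":[0,0,0.02],"twist":[0,0,0]},{"jaw":255,"delta_pos":[0,0,0],"twist":[0,0,0]}]' >/dev/null && python3 chk.py 6 &&
python3 -m crank '[{"jaw":255,"delta_pos":[0,0,0.02],"twist":[0,0,0]},{"jaw":255,"delta_pos":[0,0,0],"twist":[0,0,0]}]' >/dev/null && python3 chk.py 6 &&
python3 -m crank '[{"jaw":255,"delta_pos":[0,0,0.01],"twist":[0,0,0]},{"jaw":255,"delta_pos":[0,0,0],"twist":[0,0,0]}]' >/dev/null && python3 chk.py 6
```

```text
7.0 [np.float64(566.4), np.float64(79.5), np.float64(152.2)] [np.float64(0.3), np.float64(0.7), np.float64(-0.9)]False
```

```bash
sed -i 's/sys.exit(\(.*\))$/sys.exit(int(\1))/; s/round(v,1)/round(float(v),1)/g' chk.py
python3 -m crank '[{"jaw":255,"delta_pos":[0,0,0.02],"twist":[0,0,0]},{"jaw":255,"delta_pos":[0,0,0],"twist":[0,0,0]}]' >/dev/null && python3 chk.py 6 &&
python3 -m crank '[{"jaw":255,"delta_pos":[0,0,0.02],"twist":[0,0,0]},{"jaw":255,"delta_pos":[0,0,0],"twist":[0,0,0]}]' >/dev/null && python3 chk.py 6 &&
python3 -m crank '[{"jaw":255,"delta_pos":[0,0,0.02],"twist":[0,0,0]},{"jaw":255,"delta_pos":[0,0,0],"twist":[0,0,0]}]' >/dev/null && python3 chk.py 6 &&
python3 -m crank '[{"jaw":255,"delta_pos":[0,0,0.01],"twist":[0,0,0]},{"jaw":255,"delta_pos":[0,0,0],"twist":[0,0,0]}]' >/dev/null && python3 chk.py 6 &&
python3 -m crank '[{"jaw":255,"delta_pos":[0,0,0.01],"twist":[0,0,0]},{"jaw":255,"delta_pos":[0,0,0],"twist":[0,0,0]}]' >/dev/null && python3 chk.py 6
```

```text
7.2 [566.5, 79.5, 150.5] [-0.3, -0.2, -1.5]
7.4 [566.2, 79.5, 148.2] [-0.6, 0.1, -1.0]
7.6 [566.1, 79.5, 146.1] [-0.4, -0.1, -1.1]
7.8 [566.5, 79.4, 145.5] [-0.1, -0.9, -0.8]
8.0 [566.5, 79.3, 144.7] [-0.1, -1.4, 3.9]
```

```bash
python3 -m crank '[{"jaw":255,"delta_pos":[0,0,0.01],"twist":[0,0,0]},{"jaw":255,"delta_pos":[0,0,0],"twist":[0,0,0]}]' >/dev/null && python3 chk.py 16.5 &&
python3 -m crank '[{"jaw":255,"delta_pos":[0,0,0.01],"twist":[0,0,0]},{"jaw":255,"delta_pos":[0,0,0],"twist":[0,0,0]}]' >/dev/null && python3 chk.py 16.5 &&
python3 -m crank '[{"jaw":255,"delta_pos":[0,0,0.01],"twist":[0,0,0]},{"jaw":255,"delta_pos":[0,0,0],"twist":[0,0,0]}]' >/dev/null && python3 chk.py 16.5 &&
python3 -m crank '[{"jaw":255,"delta_pos":[0,0,0.01],"twist":[0,0,0]},{"jaw":255,"delta_pos":[0,0,0],"twist":[0,0,0]}]' >/dev/null && python3 chk.py 16.5 &&
python3 -m crank '[{"jaw":255,"delta_pos":[0,0,0.01],"twist":[0,0,0]},{"jaw":255,"delta_pos":[0,0,0],"twist":[0,0,0]}]' >/dev/null && python3 chk.py 16.5 &&
python3 -m crank '[{"jaw":255,"delta_pos":[0,0,0.01],"twist":[0,0,0]},{"jaw":255,"delta_pos":[0,0,0],"twist":[0,0,0]}]' >/dev/null && python3 chk.py 16.5
```

```text
8.2 [566.5, 79.4, 143.6] [-0.3, -0.5, 3.5]
8.4 [566.4, 79.4, 142.4] [-0.7, -2.1, 3.5]
8.6 [566.4, 79.5, 141.3] [-0.4, -0.9, 3.2]
8.8 [566.3, 79.5, 140.2] [0.7, -0.9, 3.4]
9.0 [566.5, 80.1, 139.2] [-0.5, 0.6, 1.7]
9.2 [566.8, 80.4, 138.8] [-0.3, 1.5, 5.8]
```

The force is lower than expected, so I'll look.

Run:
```python
from h import *
b=viewer.capture("side")
cv2.imwrite("pics/p4.png",cv2.resize(b[130:260,210:380],(785,600),interpolation=2)[:,:,::-1])
```

```text
(no output)
```

View pics/p4.png

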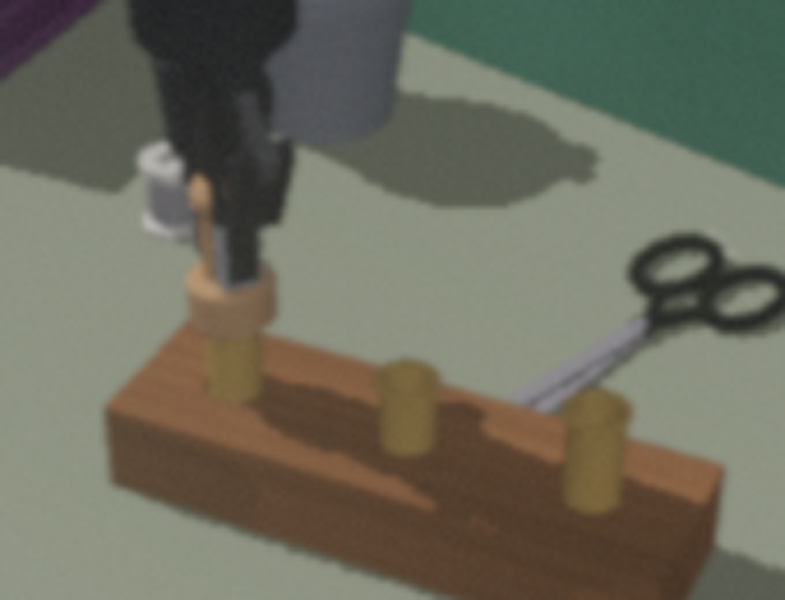

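The foot sits flat on the left bushing (235,325), the drift is upright and the fingers are clear of the brass. I'll carry on in guarded steps.

```bash
python3 -m crank '[{"jaw":255,"delta_pos":[0,0,0.01],"twist":[0,0,0]},{"jaw":255,"delta_pos":[0,0,0],"twist":[0,0,0]}]' >/dev/null && python3 chk.py 16.5 &&
python3 -m crank '[{"jaw":255,"delta_pos":[0,0,0.01],"twist":[0,0,0]},{"jaw":255,"delta_pos":[0,0,0],"twist":[0,0,0]}]' >/dev/null && python3 chk.py 16.5 &&
python3 -m crank '[{"jaw":255,"delta_pos":[0,0,0.01],"twist":[0,0,0]},{"jaw":255,"delta_pos":[0,0,0],"twist":[0,0,0]}]' >/dev/null && python3 chk.py 16.5 &&
python3 -m crank '[{"jaw":255,"delta_pos":[0,0,0.01],"twist":[0,0,0]},{"jaw":255,"delta_pos":[0,0,0],"twist":[0,0,0]}]' >/dev/null && python3 chk.py 16.5 &&
python3 -m crank '[{"jaw":255,"delta_pos":[0,0,0.01],"twist":[0,0,0]}]' >/dev/null && python3 chk.py 16.5 &&
python3 -m crank '[{"jaw":255,"delta_pos":[0,0,0.01],"twist":[0,0,0]}]' >/dev/null && python3 chk.py 16.5
```

```text
9.45 [567.0, 80.5, 138.7] [-2.0, 1.9, 10.8]
9.65 [567.3, 80.6, 138.5] [-3.6, 1.2, 16.4]
9.85 [567.5, 80.8, 138.5] [-4.3, 1.3, 21.2]
```

It's hard on the shoulder at about 22 N with no further travel, so the depth is about 16 mm. I'll lift off and move to the second bushing.

```bash
python3 -m crank '[{"jaw":255,"delta_pos":[0,0,-0.03],"twist":[0,0,0]},{"jaw":255,"delta_pos":[0,0,-0.05],"twist":[0,0,0]},{"jaw":255,"delta_pos":[0,0,-0.15],"twist":[0,0,0]},{"jaw":255,"delta_pos":[0,0,-0.2],"twist":[0,0,0]},{"jaw":255,"delta_pos":[0,0,-0.1],"twist":[0,0,0]},{"jaw":255,"delta_pos":[0,0,0],"twist":[0,0,0]},{"jaw":255,"delta_pos":[0,0,0],"twist":[0,0,0]}]' >/dev/null; python3 d.py 618.3 -103 190
```

```text
t 10.55 p [565.9  79.5 187.6] F [-0.  -0.1 -0.9] w 0.296 g 158.9
tool/100: [-1.218 -1.457 -0.024]
```

```bash
python3 -m crank '[{"jaw":255,"delta_pos":[-0.07,-0.08,0],"twist":[0,0,0]},{"jaw":255,"delta_pos":[-0.15,-0.18,0],"twist":[0,0,0]},{"jaw":255,"delta_pos":[-0.15,-0.18,0],"twist":[0,0,0]},{"jaw":255,"delta_pos":[-0.15,-0.18,0],"twist":[0,0,0]},{"jaw":255,"delta_pos":[-0.15,-0.18,0],"twist":[0,0,0]},{"jaw":255,"delta_pos":[-0.15,-0.18,0],"twist":[0,0,0]},{"jaw":255,"delta_pos":[-0.15,-0.18,0],"twist":[0,0,0]},{"jaw":255,"delta_pos":[-0.15,-0.18,0],"twist":[0,0,0]},{"jaw":255,"delta_pos":[-0.1,-0.12,0],"twist":[0,0,0]},{"jaw":255,"delta_pos":[0,0,0],"twist":[0,0,0]},{"jaw":255,"delta_pos":[0,0,0],"twist":[0,0,0]}]' >/dev/null; python3 d.py 618.3 -103 150;python3 - <<'E'
from h import *
b=viewer.capture("side")
cv2.imwrite("pics/p5.png",cv2.resize(b[130:260,220:390],(785,600),interpolation=2)[:,:,::-1])
h=cv2.cvtColor(b[:,:,::-1].copy(),cv2.COLOR_BGR2HSV); m=((h[...,0]>=17)&(h[...,0]<=28)&(h[...,1]>95))[185:225,246:274]
v,u=np.nonzero(m);print("rows",v.min()+185,v.max()+185,m.sum())
for z in(98,95,92,89): print(z,proj("side",[[565.6,79.5,z]])[0].round(1))
T=telemetry.observe()["tool_pos"]
for dz in(48,45,42,-20): print(dz,((proj("side",[T-[0,0,dz]])[0]-[220,130])*785/170).round(0))
E
```

```text
t 11.65 p [ 618.2 -103.4  187.6] F [ 0.  -0.1 -1.1] w 0.301 g 158.9
tool/100: [-0.     0.004  0.376]
rows 194 216 270
98 [259.7 195.8]
95 [259.8 196.9]
92 [259.9 198. ]
89 [259.9 199. ]
48 [555. 334.]
45 [555. 328.]
42 [555. 322.]
-20 [564. 202.]
```

View pics/p5.png

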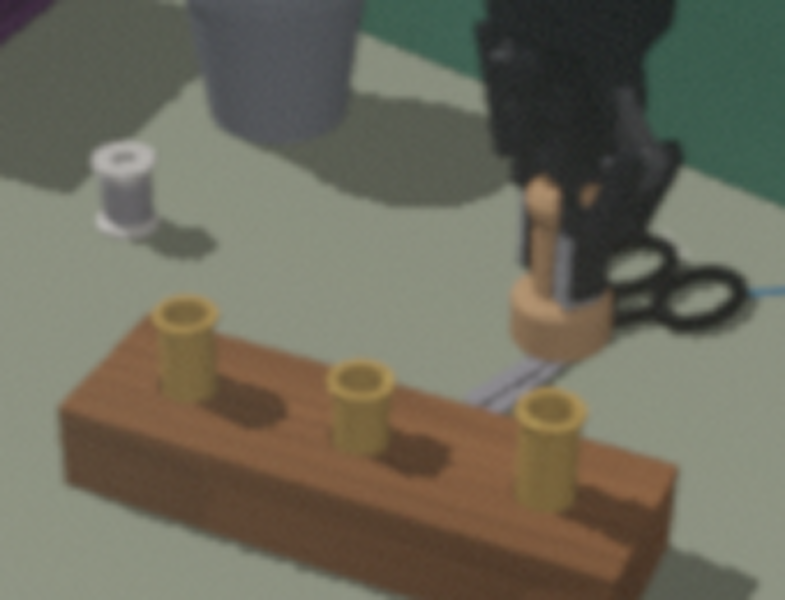

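The left bushing's rim is at (185,312) and has gone down only slightly, while the right one at (550,410) is untouched. The drift hangs at (562,320). I'll quantify how far the left rim moved against the first picture.

Run:
```python
from h import *
a=cv2.imread("pics/side0.png"); b=viewer.capture("side")[:,:,::-1].copy()
cv2.imwrite("pics/side1.png",b)
def M(i,x0,x1,y0,y1):
    h=cv2.cvtColor(i,cv2.COLOR_BGR2HSV); m=((h[...,0]>=17)&(h[...,0]<=28)&(h[...,1]>95))[y0:y1,x0:x1]
    return m.sum(),cen(m).round(2),m.sum(1).tolist()
for i in(a,b): print("L",M(i,246,274,185,225)); print("M",M(i,284,310,200,235))
# rim shift by template matching, subpixel
for (x0,y0,w,hh) in((250,190,20,14),(288,205,20,14)):
    t=cv2.resize(a[y0:y0+hh,x0:x0+w],None,fx=8,fy=8,interpolation=2); s=cv2.resize(b[y0-8:y0+hh+10,x0-6:x0+w+6],None,fx=8,fy=8,interpolation=2)
    r=cv2.matchTemplate(s,t,5); _,mx,_,l=cv2.minMaxLoc(r); print("shift px",l[0]/8-6,l[1]/8-8,mx)
q=lambda d:silh("side",565.6,79.5,[(14,50,92-d),(16.5,93-d,98-d)])
print([q(d).round(2) for d in(0,3,6,9)])
```

```text
L (np.int64(286), array([13.97, 19.44]), [0, 0, 0, 0, 0, 0, 0, 0, 9, 11, 13, 14, 13, 13, 12, 11, 12, 12, 13, 12, 12, 11, 12, 12, 12, 12, 12, 12, 13, 12, 11, 9, 1, 0, 0, 0, 0, 0, 0, 0])
M (np.int64(249), array([13.59, 17.8 ]), [0, 0, 0, 0, 0, 0, 0, 0, 4, 12, 13, 14, 14, 15, 14, 13, 12, 12, 12, 12, 12, 12, 12, 13, 13, 13, 12, 10, 5, 0, 0, 0, 0, 0, 0])
L (np.int64(266), array([13.95, 20.23]), [0, 0, 0, 0, 0, 0, 0, 0, 0, 3, 9, 11, 13, 15, 13, 13, 12, 12, 12, 12, 13, 11, 12, 12, 12, 12, 12, 13, 12, 12, 12, 8, 0, 0, 0, 0, 0, 0, 0, 0])
M (np.int64(251), array([13.58, 17.74]), [0, 0, 0, 0, 0, 0, 0, 0, 5, 12, 13, 14, 15, 15, 14, 13, 12, 12, 12, 12, 12, 12, 12, 13, 13, 13, 12, 9, 6, 0, 0, 0, 0, 0, 0])
shift px 0.125 1.5 0.9571553468704224
shift px 0.0 0.0 0.9983885884284973
[array([260.08, 203.57]), array([260.13, 204.11]), array([260.13, 204.65]), array([260.17, 205.23])]
```

The left bushing moved about 4.2 mm by image, so its shoulder is near 14.3 mm. It held 22 N without moving, so it's seated. Now the second one.

```bash
python3 -m crank '[{"jaw":255,"delta_pos":[0,0,0.08],"twist":[0,0,0]},{"jaw":255,"delta_pos":[0,0,0.1],"twist":[0,0,0]},{"jaw":255,"delta_pos":[0,0,0.1],"twist":[0,0,0]},{"jaw":255,"delta_pos":[0,0,0.06],"twist":[0,0,0]},{"jaw":255,"delta_pos":[0,0,0.04],"twist":[0,0,0]},{"jaw":255,"delta_pos":[0,0,0],"twist":[0,0,0]},{"jaw":255,"delta_pos":[0,0,0],"twist":[0,0,0]}]' >/dev/null; python3 chk.py 3 &&
python3 -m crank '[{"jaw":255,"delta_pos":[0,0,0.01],"twist":[0,0,0]},{"jaw":255,"delta_pos":[0,0,0.01],"twist":[0,0,0]}]' >/dev/null && python3 chk.py 3 &&
python3 -m crank '[{"jaw":255,"delta_pos":[0,0,0.01],"twist":[0,0,0]},{"jaw":255,"delta_pos":[0,0,0.01],"twist":[0,0,0]}]' >/dev/null && python3 chk.py 3 &&
python3 -m crank '[{"jaw":255,"delta_pos":[0,0,0.01],"twist":[0,0,0]},{"jaw":255,"delta_pos":[0,0,0],"twist":[0,0,0]}]' >/dev/null && python3 chk.py 3 &&
python3 -m crank '[{"jaw":255,"delta_pos":[0,0,0.01],"twist":[0,0,0]},{"jaw":255,"delta_pos":[0,0,0],"twist":[0,0,0]}]' >/dev/null && python3 chk.py 3 &&
python3 -m crank '[{"jaw":255,"delta_pos":[0,0,0.01],"twist":[0,0,0]},{"jaw":255,"delta_pos":[0,0,0],"twist":[0,0,0]}]' >/dev/null && python3 chk.py 3
```

```text
12.45 [618.9, -103.4, 150.3] [-0.1, 0.2, -1.2]
12.65 [619.1, -103.5, 148.8] [0.6, 0.2, -1.0]
12.85 [618.8, -103.3, 146.4] [-0.1, 0.6, -1.4]
13.05 [618.6, -103.3, 145.1] [-0.5, -0.3, -0.1]
13.25 [618.9, -103.3, 144.3] [0.6, 0.7, -1.2]
13.45 [619.2, -103.0, 143.9] [0.2, 2.1, 2.6]
```

```bash
python3 -m crank '[{"jaw":255,"delta_pos":[0,0,0.01],"twist":[0,0,0]},{"jaw":255,"delta_pos":[0,0,0],"twist":[0,0,0]}]' >/dev/null && python3 chk.py 15.5 &&
python3 -m crank '[{"jaw":255,"delta_pos":[0,0,0.01],"twist":[0,0,0]},{"jaw":255,"delta_pos":[0,0,0],"twist":[0,0,0]}]' >/dev/null && python3 chk.py 15.5 &&
python3 -m crank '[{"jaw":255,"delta_pos":[0,0,0.01],"twist":[0,0,0]},{"jaw":255,"delta_pos":[0,0,0],"twist":[0,0,0]}]' >/dev/null && python3 chk.py 15.5 &&
python3 -m crank '[{"jaw":255,"delta_pos":[0,0,0.01],"twist":[0,0,0]},{"jaw":255,"delta_pos":[0,0,0],"twist":[0,0,0]}]' >/dev/null && python3 chk.py 15.5 &&
python3 -m crank '[{"jaw":255,"delta_pos":[0,0,0.01],"twist":[0,0,0]},{"jaw":255,"delta_pos":[0,0,0],"twist":[0,0,0]}]' >/dev/null && python3 chk.py 15.5 &&
python3 -m crank '[{"jaw":255,"delta_pos":[0,0,0.01],"twist":[0,0,0]},{"jaw":255,"delta_pos":[0,0,0],"twist":[0,0,0]}]' >/dev/null && python3 chk.py 15.5 &&
python3 -m crank '[{"jaw":255,"delta_pos":[0,0,0.01],"twist":[0,0,0]},{"jaw":255,"delta_pos":[0,0,0],"twist":[0,0,0]}]' >/dev/null && python3 chk.py 15.5 &&
python3 -m crank '[{"jaw":255,"delta_pos":[0,0,0.01],"twist":[0,0,0]},{"jaw":255,"delta_pos":[0,0,0],"twist":[0,0,0]}]' >/dev/null && python3 chk.py 15.5 &&
python3 -m crank '[{"jaw":255,"delta_pos":[0,0,0.01],"twist":[0,0,0]},{"jaw":255,"delta_pos":[0,0,0],"twist":[0,0,0]}]' >/dev/null && python3 chk.py 15.5 &&
python3 -m crank '[{"jaw":255,"delta_pos":[0,0,0.01],"twist":[0,0,0]},{"jaw":255,"delta_pos":[0,0,0],"twist":[0,0,0]}]' >/dev/null && python3 chk.py 15.5
```

```text
13.65 [619.2, -103.1, 142.9] [-0.6, 1.4, 4.2]
13.85 [619.1, -103.2, 141.7] [-0.3, 2.3, 4.0]
14.05 [619.1, -103.2, 140.6] [0.9, 1.5, 3.8]
14.25 [619.0, -103.3, 139.4] [0.4, 0.5, 5.5]
14.45 [618.9, -103.3, 138.3] [0.6, 1.7, 4.6]
14.65 [618.9, -103.3, 137.3] [0.2, 2.5, 4.6]
14.85 [618.8, -103.3, 136.3] [-0.4, 2.6, 3.9]
15.05 [618.8, -103.3, 135.3] [0.7, 1.4, 3.4]
15.25 [618.8, -103.3, 134.2] [0.0, 2.9, 4.3]
15.45 [618.8, -103.3, 133.3] [0.3, 2.5, 3.7]
```

```bash
python3 -m crank '[{"jaw":255,"delta_pos":[0,0,0.01],"twist":[0,0,0]},{"jaw":255,"delta_pos":[0,0,0],"twist":[0,0,0]}]' >/dev/null && python3 chk.py 15.5 &&
python3 -m crank '[{"jaw":255,"delta_pos":[0,0,0.01],"twist":[0,0,0]},{"jaw":255,"delta_pos":[0,0,0],"twist":[0,0,0]}]' >/dev/null && python3 chk.py 15.5 &&
python3 -m crank '[{"jaw":255,"delta_pos":[0,0,0.01],"twist":[0,0,0]},{"jaw":255,"delta_pos":[0,0,0],"twist":[0,0,0]}]' >/dev/null && python3 chk.py 15.5 &&
python3 -m crank '[{"jaw":255,"delta_pos":[0,0,0.01],"twist":[0,0,0]},{"jaw":255,"delta_pos":[0,0,0],"twist":[0,0,0]}]' >/dev/null && python3 chk.py 15.5 &&
python3 -m crank '[{"jaw":255,"delta_pos":[0,0,0.01],"twist":[0,0,0]},{"jaw":255,"delta_pos":[0,0,0],"twist":[0,0,0]}]' >/dev/null && python3 chk.py 15.5 &&
python3 -m crank '[{"jaw":255,"delta_pos":[0,0,0.01],"twist":[0,0,0]},{"jaw":255,"delta_pos":[0,0,0],"twist":[0,0,0]}]' >/dev/null && python3 chk.py 15.5 &&
python3 -m crank '[{"jaw":255,"delta_pos":[0,0,0.01],"twist":[0,0,0]},{"jaw":255,"delta_pos":[0,0,0],"twist":[0,0,0]}]' >/dev/null && python3 chk.py 15.5 &&
python3 -m crank '[{"jaw":255,"delta_pos":[0,0,0.01],"twist":[0,0,0]},{"jaw":255,"delta_pos":[0,0,0],"twist":[0,0,0]}]' >/dev/null && python3 chk.py 15.5 &&
python3 -m crank '[{"jaw":255,"delta_pos":[0,0,0.01],"twist":[0,0,0]},{"jaw":255,"delta_pos":[0,0,0],"twist":[0,0,0]}]' >/dev/null && python3 chk.py 15.5 &&
python3 -m crank '[{"jaw":255,"delta_pos":[0,0,0.01],"twist":[0,0,0]},{"jaw":255,"delta_pos":[0,0,0],"twist":[0,0,0]}]' >/dev/null && python3 chk.py 15.5 &&
python3 -m crank '[{"jaw":255,"delta_pos":[0,0,0.01],"twist":[0,0,0]},{"jaw":255,"delta_pos":[0,0,0],"twist":[0,0,0]}]' >/dev/null && python3 chk.py 15.5 &&
python3 -m crank '[{"jaw":255,"delta_pos":[0,0,0.01],"twist":[0,0,0]},{"jaw":255,"delta_pos":[0,0,0],"twist":[0,0,0]}]' >/dev/null && python3 chk.py 15.5
```

```text
15.65 [618.8, -103.3, 132.3] [-0.1, 3.2, 3.7]
15.85 [618.8, -103.3, 131.3] [0.6, 1.9, 3.7]
16.05 [618.8, -103.3, 130.3] [0.8, 3.3, 4.7]
16.25 [618.9, -103.5, 129.6] [-0.0, 2.7, 5.6]
16.45 [619.1, -103.6, 129.5] [-1.6, 1.6, 10.6]
16.65 [619.2, -103.5, 129.4] [-3.1, 1.3, 15.0]
16.85 [619.4, -103.6, 129.4] [-3.8, 2.9, 19.5]
```

```bash
python3 -m crank '[{"jaw":255,"delta_pos":[0,0,0.005],"twist":[0,0,0]},{"jaw":255,"delta_pos":[0,0,0],"twist":[0,0,0]}]' >/dev/null ; python3 chk.py 15.5 
python3 -m crank '[{"jaw":255,"delta_pos":[0,0,-0.03],"twist":[0,0,0]},{"jaw":255,"delta_pos":[0,0,-0.05],"twist":[0,0,0]},{"jaw":255,"delta_pos":[0,0,-0.15],"twist":[0,0,0]},{"jaw":255,"delta_pos":[0,0,-0.2],"twist":[0,0,0]},{"jaw":255,"delta_pos":[0,0,-0.2],"twist":[0,0,0]},{"jaw":255,"delta_pos":[0,0,-0.05],"twist":[0,0,0]},{"jaw":255,"delta_pos":[0,0,0],"twist":[0,0,0]},{"jaw":255,"delta_pos":[0,0,0],"twist":[0,0,0]}]' >/dev/null; python3 d.py 481 356 190; python3 d.py 481 290 190
```

```text
17.05 [619.5, -103.6, 129.3] [-4.3, 2.6, 22.2]
t 17.85 p [ 617.8 -103.4  192.4] F [-0.6 -0.7 -1.5] w 0.304 g 158.6
tool/100: [3.111 3.646 0.028]
t 17.85 p [ 617.8 -103.4  192.4] F [-0.6 -0.7 -1.5] w 0.304 g 158.6
tool/100: [2.844 3.043 0.028]
```

Both are seated. I'll take the drift back to where it stood.

```bash
python3 -m crank '[{"jaw":255,"delta_pos":[0.15,0.18,0],"twist":[0,0,0]},{"jaw":255,"delta_pos":[0.3,0.35,0],"twist":[0,0,0]},{"jaw":255,"delta_pos":[0.3,0.35,0],"twist":[0,0,0]},{"jaw":255,"delta_pos":[0.3,0.35,0],"twist":[0,0,0]},{"jaw":255,"delta_pos":[0.3,0.35,0],"twist":[0,0,0]},{"jaw":255,"delta_pos":[0.3,0.35,0],"twist":[0,0,0]},{"jaw":255,"delta_pos":[0.3,0.35,0],"twist":[0,0,0]},{"jaw":255,"delta_pos":[0.3,0.35,0],"twist":[0,0,0]},{"jaw":255,"delta_pos":[0.3,0.35,0],"twist":[0,0,0]},{"jaw":255,"delta_pos":[0.3,0.35,0],"twist":[0,0,0]},{"jaw":255,"delta_pos":[0.2,0.23,0],"twist":[0,0,0]},{"jaw":255,"delta_pos":[0.06,0.08,0],"twist":[0,0,0]}]' >/dev/null;  python3 -m crank '[{"jaw":255,"delta_pos":[0,0,0.0],"twist":[0,0,0]},{"jaw":255,"delta_pos":[0,0,0],"twist":[0,0,0]}]'>/dev/null;python3 d.py 481 356 52
python3 - <<'E'
from h import *
a=viewer.capture("side"); cv2.imwrite("pics/side2.png",a[:,:,::-1])
b=viewer.capture("top")
cv2.imwrite("pics/p6.png",np.hstack([cv2.resize(a[110:260,110:370],(520,300),interpolation=2),cv2.resize(b[190:330,80:210],(279,300),interpolation=2)])[:,:,::-1])
E
```

```text
t 19.25 p [481.6 354.1 192.8] F [-0.1 -0.3 -1.8] w 0.299 g 158.7
tool/100: [0.013 0.018 1.408]
```

View pics/p6.png

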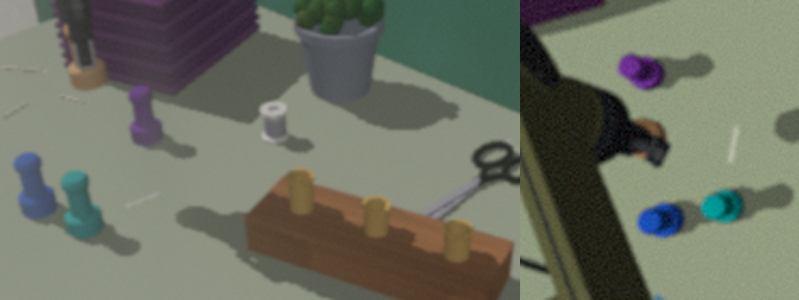

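The bushings stand at (302,190), (376,215) and (457,240), with both outer ones lower. The drift is upright at (87,72) over its clear old spot. I'll lower it.

```bash
python3 -m crank '[{"jaw":255,"delta_pos":[0.01,0.015,0.15],"twist":[0,0,0]},{"jaw":255,"delta_pos":[0,0,0.25],"twist":[0,0,0]},{"jaw":255,"delta_pos":[0,0,0.25],"twist":[0,0,0]},{"jaw":255,"delta_pos":[0,0,0.25],"twist":[0,0,0]},{"jaw":255,"delta_pos":[0,0,0.2],"twist":[0,0,0]},{"jaw":255,"delta_pos":[0,0,0.15],"twist":[0,0,0]},{"jaw":255,"delta_pos":[0,0,0.1],"twist":[0,0,0]},{"jaw":255,"delta_pos":[0,0,0.05],"twist":[0,0,0]},{"jaw":255,"delta_pos":[0,0,0],"twist":[0,0,0]},{"jaw":255,"delta_pos":[0,0,0],"twist":[0,0,0]}]' >/dev/null; python3 chk.py 1 &&
python3 -m crank '[{"jaw":255,"delta_pos":[0,0,0.02],"twist":[0,0,0]},{"jaw":255,"delta_pos":[0,0,0],"twist":[0,0,0]}]' >/dev/null && python3 chk.py 1 &&
python3 -m crank '[{"jaw":255,"delta_pos":[0,0,0.01],"twist":[0,0,0]},{"jaw":255,"delta_pos":[0,0,0],"twist":[0,0,0]}]' >/dev/null && python3 chk.py 1 &&
python3 -m crank '[{"jaw":255,"delta_pos":[0,0,0.01],"twist":[0,0,0]},{"jaw":255,"delta_pos":[0,0,0],"twist":[0,0,0]}]' >/dev/null && python3 chk.py 1 &&
python3 -m crank '[{"jaw":255,"delta_pos":[0,0,0.01],"twist":[0,0,0]},{"jaw":255,"delta_pos":[0,0,0],"twist":[0,0,0]}]' >/dev/null && python3 chk.py 1 &&
python3 -m crank '[{"jaw":255,"delta_pos":[0,0,0.01],"twist":[0,0,0]},{"jaw":255,"delta_pos":[0,0,0],"twist":[0,0,0]}]' >/dev/null && python3 chk.py 1 &&
python3 -m crank '[{"jaw":255,"delta_pos":[0,0,0.01],"twist":[0,0,0]},{"jaw":255,"delta_pos":[0,0,0],"twist":[0,0,0]}]' >/dev/null && python3 chk.py 1
```

```text
20.35 [482.1, 357.2, 54.5] [0.3, 0.6, -0.9]
20.55 [481.7, 357.4, 52.3] [0.5, -0.1, -0.7]
20.75 [481.4, 357.3, 51.0] [-0.6, 0.4, -1.6]
20.95 [481.3, 357.2, 49.7] [-0.1, 0.0, -1.2]
21.15 [481.3, 357.1, 48.6] [0.0, 0.2, -1.5]
21.35 [481.4, 357.1, 47.6] [0.2, -0.4, -2.1]
21.55 [481.4, 357.1, 46.7] [0.1, 0.2, -1.3]
```

```bash
python3 -m crank '[{"jaw":255,"delta_pos":[0,0,0.005],"twist":[0,0,0]},{"jaw":255,"delta_pos":[0,0,0],"twist":[0,0,0]}]' >/dev/null && python3 chk.py 1 &&
python3 -m crank '[{"jaw":255,"delta_pos":[0,0,0.005],"twist":[0,0,0]},{"jaw":255,"delta_pos":[0,0,0],"twist":[0,0,0]}]' >/dev/null && python3 chk.py 1 &&
python3 -m crank '[{"jaw":255,"delta_pos":[0,0,0.005],"twist":[0,0,0]},{"jaw":255,"delta_pos":[0,0,0],"twist":[0,0,0]}]' >/dev/null && python3 chk.py 1 &&
python3 -m crank '[{"jaw":255,"delta_pos":[0,0,0.005],"twist":[0,0,0]},{"jaw":255,"delta_pos":[0,0,0],"twist":[0,0,0]}]' >/dev/null && python3 chk.py 1 &&
python3 -m crank '[{"jaw":255,"delta_pos":[0,0,0.005],"twist":[0,0,0]},{"jaw":255,"delta_pos":[0,0,0],"twist":[0,0,0]}]' >/dev/null && python3 chk.py 1
```

```text
21.75 [481.5, 357.2, 46.4] [-0.1, -0.4, -0.9]
21.95 [481.5, 357.2, 46.3] [-1.2, -0.5, 2.8]
```

Contact. I'll open gradually and rise.

```bash
python3 -m crank '[{"jaw":170,"delta_pos":[0,0,0],"twist":[0,0,0]},{"jaw":150,"delta_pos":[0,0,0],"twist":[0,0,0]},{"jaw":120,"delta_pos":[0,0,0],"twist":[0,0,0]},{"jaw":60,"delta_pos":[0,0,0],"twist":[0,0,0]},{"jaw":0,"delta_pos":[0,0,0],"twist":[0,0,0]},{"jaw":0,"delta_pos":[0,0,0],"twist":[0,0,0]},{"jaw":0,"delta_pos":[0,0,0],"twist":[0,0,0]},{"jaw":0,"delta_pos":[0,0,0],"twist":[0,0,0]},{"jaw":0,"delta_pos":[0,0,0],"twist":[0,0,0]},{"jaw":0,"delta_pos":[0,0,0],"twist":[0,0,0]}]' 20; python3 d.py
```

```text
t: 22.95
tool_pos: [481.4, 357.2, 45.8]
orientation: [[-0.914, 0.405, 0.0], [0.405, 0.914, 0.0], [-0.0, 0.0, -1.0]]
contact_force: [-0.1, -0.4, 0.4]
grip_width: 0.999
grasp_force: 0.2
t 22.95 p [481.4 357.2  45.8] F [-0.1 -0.4  0.4] w 0.999 g 0.2
```

```bash
python3 -m crank '[{"jaw":0,"delta_pos":[0,0,-0.05],"twist":[0,0,0]},{"jaw":0,"delta_pos":[0,0,-0.1],"twist":[0,0,0]},{"jaw":0,"delta_pos":[0,0,-0.15],"twist":[0,0,0]},{"jaw":0,"delta_pos":[0,0,-0.2],"twist":[0,0,0]},{"jaw":0,"delta_pos":[0,0,-0.3],"twist":[0,0,0]},{"jaw":0,"delta_pos":[0,0,-0.3],"twist":[0,0,0]},{"jaw":0,"delta_pos":[0,0,-0.3],"twist":[0,0,0]},{"jaw":0,"delta_pos":[0.2,0,-0.2],"twist":[0,0,0]},{"jaw":0,"delta_pos":[0.3,0,-0.1],"twist":[0,0,0]},{"jaw":0,"delta_pos":[0.2,0,0],"twist":[0,0,0]},{"jaw":0,"delta_pos":[0,0,0],"twist":[0,0,0]},{"jaw":0,"delta_pos":[0,0,0],"twist":[0,0,0]}]'
python3 - <<'E'
from h import *
a=viewer.capture("side");b=viewer.capture("top")
cv2.imwrite("pics/p7.png",np.hstack([cv2.resize(a,(400,300),interpolation=3),cv2.resize(b,(400,300),interpolation=3)])[:,:,::-1])
x=cv2.imread("pics/side0.png"); a=a[:,:,::-1].copy()
for (x0,y0,w,hh) in((250,190,20,14),(288,205,20,14),(329,212,20,14)):
    t=cv2.resize(x[y0:y0+hh,x0:x0+w],None,fx=8,fy=8,interpolation=2); s=cv2.resize(a[y0-8:y0+hh+12,x0-6:x0+w+6],None,fx=8,fy=8,interpolation=2)
    r=cv2.matchTemplate(s,t,5); _,mx,_,l=cv2.minMaxLoc(r); print("rim shift px",l[0]/8-6,l[1]/8-8,round(mx,2))
for X in((565.6,79.5),(618.3,-103)): print("px per mm",[(proj("side",[[*X,98-d]])[0]-proj("side",[[*X,98]])[0])[1].round(2) for d in (4,5,13,14,15)])
E
```

```text
t: 24.15
tool_pos: [417.5, 385.7, 216.7]
orientation: [[-0.915, 0.404, 0.002], [0.404, 0.915, 0.001], [-0.001, 0.001, -1.0]]
contact_force: [-0.2, 0.1, 0.4]
grip_width: 1.003
grasp_force: 0.0
rim shift px 0.125 1.5 0.96
rim shift px 0.0 0.0 1.0
rim shift px -0.375 5.375 0.76
px per mm [np.float64(1.46), np.float64(1.82), np.float64(4.72), np.float64(5.08), np.float64(5.44)]
px per mm [np.float64(1.51), np.float64(1.89), np.float64(4.9), np.float64(5.27), np.float64(5.64)]
```

View pics/p7.png

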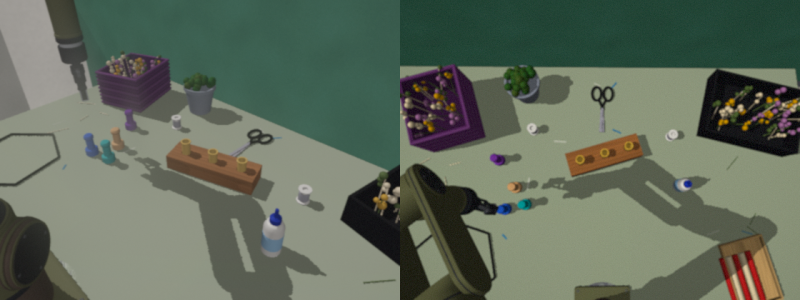

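The drift stands upright at side (117,140) and top (513,187). Both outer bushings are down by about 4 mm (left) and 14 mm (right), the middle one is unmoved, and the glue, spools and scissors are where they were.

```bash
python3 -c "
from cell import sign_off
print(sign_off())"
```

```text
the job is handed in; nothing more can be done
None
```

I pressed both outer bushings down until they stopped hard on their shoulders at about 22 N, stood the beech drift upright on the bench, let go of it, and handed the job in at about 24 s with the bystanders left where they were.

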